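# Nest the empty screw pots and scan the return tray

### The job

Nest the two empty white pots that stand on the bench into the empty pot in the blue return tray, so that all three stand upright and fully home in one stack in the tray. Then take the barcode scanner and hold its window still over the tray's bar label, level and about 7 cm above it, for a good second, and stand the scanner back on the bench on its own feet, the way it stood. Leave the pot of screws and the other things on the bench where they are.

Things in the scene. Friction and masses are not known exactly. Their poses are not given: they have to be found in the camera images.
- tray: blue open return tray fixed to the bench, 160 (x) by 270 (y) mm, walls 22 mm high, floor top 5 mm above the bench; the bar label is on a raised block (74 mm wide, 30 mm high) at its -y end, the bottom pot stands in its +y half. Origin: centre of its underside.
- tray_label (a point): centre of the bar label, a white 48 (x) by 68 (y) mm paper with black bars lying face up on the tray's block, 31 mm above the bench; axes as the tray's.
- pot_base: empty white plastic pot that stands in the tray, the bottom of the stack: rim outside diameter 62 mm, foot diameter 40 mm, height 75 mm, straight-tapered wall 2 mm thick, inner floor 26 mm above its underside. Origin: centre of its underside, z up to the mouth.
- pot_a: empty white plastic pot on the bench, same size and origin as pot_base. Nested fully home, a pot's underside rests on the inner floor of the pot below, so it sits 26 mm higher than that pot, with about 1.8 mm play all round; either of pot_a and pot_b may go in first.
- pot_b: the other empty white plastic pot on the bench, identical to pot_a and pot_base: rim outside diameter 62 mm, foot diameter 40 mm, height 75 mm, straight-tapered wall 2 mm thick, inner floor 26 mm above its underside. Origin: centre of its underside, z up to the mouth.
- pot_full: same white pot filled with steel and brass screws to 15 mm below the rim; to be left alone. Size and origin as for the others.
- scanner: barcode scanner standing level on the bench on its head and a rear foot, 146 mm long (x from -71 to +73 mm), orange head 46 by 52 by 52 mm high at the +x end, grey handle 28 mm wide (y), from 22 to 48 mm high, running along x. It weighs 0.1 to 0.25 kg. Origin: underside, on the mid line, x to the head, z up.
- scanner_window (a point): centre of the red scan window in the underside of the scanner's head, 50 mm ahead of the scanner's origin, at its underside; it looks straight down along the scanner's -z. Axes as the scanner's.
- scanner_grip (a point): point to grip in the middle of the scanner's handle, at the scanner's origin and 35 mm above its underside; the fingers close along the scanner's y across 28 mm.
- eraser: yellow block 36 by 85 by 24 mm, lying on the bench; bystander. Origin: centre of its underside.
- tape: black tape roll lying flat, 84 mm across, 19 mm high; bystander. Origin: centre of its underside.
- pliers: small pliers with blue handles lying on the bench, 170 mm long, 15 mm high; bystander. Origin: at the pivot, underside; x to the jaws.
There are look-alikes about, which are no part of the job. Leave any orange or pink look-alike of the pot_a alone.

How it is judged:
By the outcome, as a careful person would: the job done as asked, in the order asked, and still so for the second after the job is handed in, with the robot touching nothing.
It also fails if it takes over 72 s, if anything falls off the work surface, if the arm or the gripper's body presses on something with over 40 N, if the wrist force passes 120 N, or if a joint passes its speed limit or range.

### The arm

A 6-joint arm with a two-finger parallel gripper is mounted at the origin on the work surface. World frame = base frame: x ahead of the robot, y to its left, z up, the work surface at z = 0. Lengths are in mm, angles in rad, forces in N, time in s.
With the tool pointing down it reaches from about 275 to 750 mm from the base axis. Payload 10.2 kg.
Tool frame: the origin (TCP) lies between the finger pads; the fingertips stand 25 mm ahead of it and the grasp point (between the pads) lies 6 mm ahead of it; z points along the fingers, y is the line along which they close (so a half turn about z gives the same grasp; the last joint's range is limited). The gripper opens to 85 mm and grips with 20 to 120 N. Pads are 22 mm wide; open, the fingers measure 114 mm over their backs; the gripper's body (76 mm by 85 mm) begins 54 mm behind the grasp point. The pads swing forward as they close: fully open they stand 13 mm farther back than shut.
Start: joints at [-1.499, 0.313, 1.498, -0, 1.331, -0.223], TCP at [152.525, -502.362, 256.294] pointing down, gripper open.
Joint ranges: [-2.94, 2.94], [-0.97, 2.17], [0.19, 2.56], [-1.23, 4.37], [0.02, 3.11], [-2.88, 2.88]. Speed limits (rad/s): [2.39, 2.39, 3.01, 3.14, 3.14, 3.14].

### API

Orientations are given as a unit quaternion [w, x, y, z].
In Python, from rig import ctrl, eyes, finish_job gives the robot as it stands.
- The arm moves only by the tool step_arm, never from a script. Its argument "increments" is a list of rows, each an object of numbers: "dx", "dy", "dz": the shift along the tool's x, y, z in units of 25 mm (1.0 is 25 mm); "wx", "wy", "wz": the turn, a rotation vector about the tool's x, y, z in units of 6 degrees (1.0 is 6 degrees). A call has 1 to 5 rows; each row shifts and turns the commanded pose from where the row before left it, along the tool's axes as they then stand; what a row does not reach is not made up. A row lasts 1/10 s, in which the tool goes at most 50 mm and 8.59 degrees, less where a joint would pass 70% of its speed; a pose out of reach is approached as far as the arm can. A call is refused whole if a number of a shift passes 1 or a number of a turn 1, either way. A call with a gripper value outside its range is refused whole. "fingers" is the finger opening in mm, from 0 to 85.4, set as the call begins (left out, the last holds). The fingers move at their own pace and stop on an object; "squeeze" is the grip in N (left out, the last holds). Time passes only in rows, so rows that do not move let the fingers close. It gives the time, the measured TCP pose, the force, the opening and the grip force at its end, in the units of the state.
- ctrl.sense(): the state, without advancing time (a new reading comes with each control period).
- eyes.capture(name): name is "scene" or "top"; returns a dict with "frame" (420x560x3 uint8, blue, green, red), "fx", "fy", "cx", "cy" (pixels), "R" (3x3) and "t" (3): a world point X has camera coordinates R X + t. Camera axes: x right, y down, z forward; pixel columns grow to the right and rows downward; lengths in mm; the calibration is good to about 2 mm. A picture is of the moment at which its call begins. There is no depth.
- finish_job(): hands the job in; it is judged then, once.
Trained networks look in the newest picture that a camera, given by its name, has taken for a name from the list of things; names that differ only in an ending like _2 or _b are one class to them, and where a whole thing is asked for, a point or a joint stands for the part that bears it (a point fixed in the world has none). Each returns a list of dicts, best first, with "p" (0 to 1); they miss things now and then, are a little off and sometimes report something else, mostly with a low value. They report only what shows in the picture. A call takes as long as a camera call. They do not tell look-alikes from the thing itself.
- eyes.cut_out(camera, label): "mask" (420x560 bool, what is visible of it).
- eyes.landmark_of(camera, label): "point" ([x, y, z] in mm, in the coordinates of the camera as it stood for that picture, good to about 4 mm: a listed point, or the origin of a listed thing).
The state is a dict: "time_s": time; "joints": joint angles; "dq": joint speeds; "tau": joint torques, N m; "eef_pos": TCP position; "ee_rot": TCP orientation; "force": force on the tool from outside, world axes, zero at the start; "wrist_torque": the same for the moment, N m; "grip_width": opening from 0.0 (shut) to 1.0 (fully open); "grip_force": force on a finger pad.
Only numpy, scipy, OpenCV 4.12 (cv2) and the standard library are available. Lean on these libraries where they do the work, as an engineer would, in place of code of your own. Each camera call takes 0.05 s, during which the arm holds its last target. There are 200 camera calls.

## Working session

There is one attempt and no reset: what is moved stays moved. The work goes in short steps, Python scripts to look and compute and a tool call to move; the robot and the scene stay as the last step left them, time stands still between calls to the robot, and variables do not carry over. Pictures are saved under pics/ and viewed, at most 10 in all, crops included, and the job is handed in when it is done.

Besides the shell and the picture viewer there is one more tool, called as name(argument=value, ...), one argument or row to a line, values as JSON. step_arm: Moves the arm, as the interface text tells. Its arguments: {"type":"object","properties":{"increments":{"type":"array"},"fingers":{"type":"number"},"squeeze":{"type":"number"}},"required":["increments"]}

```bash
mkdir -p pics
cat > h.py <<'E'
from rig import ctrl, eyes, finish_job
import numpy as np, cv2
def look(c):
    d=eyes.capture(c); d['R']=np.array(d['R']);d['t']=np.array(d['t']); return d
def marks(c,d,labels,k=6):
    for l in labels:
        for r in eyes.landmark_of(c,l)[:k]:
            w=d['R'].T@(np.array(r['point'])-d['t']); p=np.array(r['point'])
            print(c,l,round(r['p'],2),w.round(0),'px',(round(d['fx']*p[0]/p[2]+d['cx']),round(d['fy']*p[1]/p[2]+d['cy'])))
E
python3 - <<'E'
from h import *
s=ctrl.sense(); print(s['time_s'],s['eef_pos'],s['ee_rot'],s['grip_width'])
im=[]
for c in('scene','top'):
    d=look(c); im.append(d['frame']); print(c,'cam',(-d['R'].T@d['t']).round(),d['fx'])
    marks(c,d,['tray','tray_label','pot_a','pot_full','scanner','scanner_window','scanner_grip'])
    cv2.imwrite(f'pics/{c}1.png',d['frame'])
print(ctrl.sense()['time_s'])
E
```

```text
0.0 [ 152.52026249 -502.13013343  255.72434552] [-6.47469760e-04  9.89154514e-01  1.46877243e-01  5.70034262e-05] 0.99774899899987
scene cam [ 926.  476. 1069.] 527.29195316198
scene tray 0.95 [542. 186.  -2.] px (328, 269)
scene tray_label 0.97 [524.  92.  28.] px (308, 229)
scene pot_a 0.86 [ 465. -106.   -4.] px (273, 167)
scene pot_a 0.67 [ 416. -379.   -1.] px (224, 91)
scene pot_a 0.6 [ 303. -278.   -3.] px (280, 94)
scene pot_full 0.57 [ 630. -147.   -3.] px (208, 190)
scene pot_full 0.26 [540. 186.   3.] px (330, 268)
scene scanner 0.85 [ 612. -317.   -0.] px (175, 142)
scene scanner_window 0.9 [ 654. -301.   -8.] px (165, 156)
scene scanner_grip 0.91 [ 608. -321.   33.] px (174, 132)
scene scanner_grip 0.32 [738.   6.  -1.] px (208, 262)
top cam [ 412.    4. 1383.] 514.1502084761579
top tray 0.56 [544. 181.   2.] px (205, 225)
top tray 0.54 [734.   5.   3.] px (269, 154)
top tray_label 0.6 [524.  95.  36.] px (236, 231)
top pot_a 0.75 [ 310. -278.    3.] px (380, 309)
top pot_a 0.61 [ 470. -108.   -1.] px (313, 250)
top pot_a 0.61 [ 415. -382.    0.] px (416, 268)
top pot_a 0.57 [ 436. -268.    1.] px (374, 261)
top pot_full 0.61 [ 629. -150.    1.] px (327, 191)
top scanner 0.69 [ 608. -318.    5.] px (389, 197)
top scanner_window 0.57 [ 657. -301.    3.] px (382, 179)
top scanner_grip 0.72 [ 609. -322.   40.] px (394, 195)
0.8
```

View pics/scene1.png

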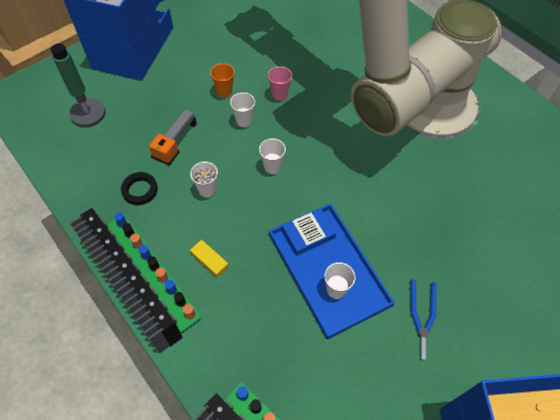

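View pics/top1.png

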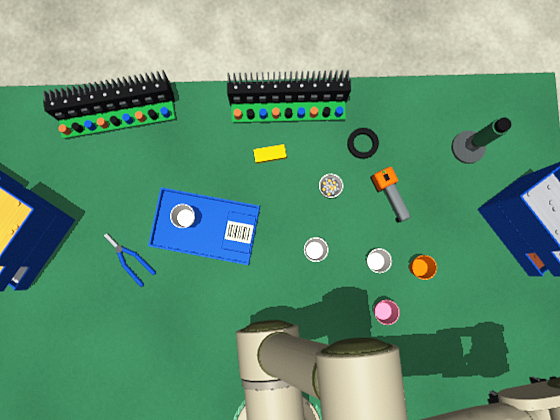

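The pictures show the white empty pots at scene px (243,110) and (272,157), the base pot in the tray at (339,282), the screws pot at (204,180), and orange and pink look-alikes at (222,81) and (280,84). The scanner is at (172,137). Next I fit the poses from the masks of both views.

```bash
cat >> h.py <<'E'
from scipy.optimize import least_squares
def proj(d,X):
    p=np.asarray(X,float)@d['R'].T+d['t']; return p[:,:2]/p[:,2:]*[d['fx'],d['fy']]+[d['cx'],d['cy']]
a=np.linspace(0,2*np.pi,60)
def box(x,y,z): return np.array([[i,j,k] for i in x for j in y for k in z],float)
def pot(p):
    return np.concatenate([np.c_[r*np.cos(a),r*np.sin(a),0*a+h] for r,h in((20,0),(31,75))])+p
def sil(d,X):
    m=np.zeros((420*4,560*4),np.uint8); cv2.fillConvexPoly(m,cv2.convexHull((proj(d,X)*4+2).round().astype(np.int32)),1); return cv2.moments(m,True)
def cen(M,s=1): return np.array([M['m10'],M['m01']])/M['m00']
def masks(c,l): return [np.asarray(r['mask']).astype(np.uint8) for r in eyes.cut_out(c,l) if r['p']>.2]
def fitpot(D,MS,p0):
    ob=[]
    for c in D:
        q=proj(D[c],[np.add(p0,[0,0,38])])[0]
        best=min(MS[c],key=lambda m:np.linalg.norm(cen(cv2.moments(m,True))-q))
        e=cen(cv2.moments(best,True)); ob.append((c,e,best.sum()))
    def f(p): return np.concatenate([(cen(sil(D[c],pot(p)))-2+.5)/4 -e for c,e,_ in ob])
    r=least_squares(f,p0,diff_step=.005,x_scale=[1,1,1])
    print(np.round(r.x,1),'res px',np.round(r.fun,2),'area',[ (int(n),round(sil(D[c],pot(r.x))['m00']/16)) for c,_,n in ob]); return r.x
E
python3 - <<'E'
from h import *
D={};MS={};S={};T={}
for c in('scene','top'):
    D[c]=look(c); MS[c]=masks(c,'pot_a')+masks(c,'pot_full'); S[c]=masks(c,'scanner'); T[c]=masks(c,'tray'); L=masks(c,'tray_label')
    marks(c,D[c],['pot_base'])
    hsv=cv2.cvtColor(D[c]['frame'],cv2.COLOR_BGR2HSV)
    print(c,[ (cen(cv2.moments(m,True)).round(1),int(m.sum())) for m in MS[c]])
    print(' scanner',[ (cen(cv2.moments(m,True)).round(1),int(m.sum())) for m in S[c]],'tray',[ (cen(cv2.moments(m,True)).round(1),int(m.sum())) for m in T[c]])
for p in([467,-107,0],[436,-268,0],[555,235,5],[630,-149,0]): fitpot(D,MS,p)
np.savez('m.npz',**{k+c:np.array(v) for k,q in(('S',S),('T',T)) for c,v in q.items()})
# scanner and tray: fit silhouette overlap
from scipy.optimize import minimize
def rz(y): return np.array([[np.cos(y),-np.sin(y),0],[np.sin(y),np.cos(y),0],[0,0,1]])
def fit(parts,M,x0,z):
    def cost(p):
        s=0
        for c in D:
            m=np.zeros((420,560),np.float32)
            for b in parts:
                k=np.zeros((1680,2240),np.uint8)
                cv2.fillConvexPoly(k,cv2.convexHull((proj(D[c],b@rz(p[2]/100).T+[p[0],p[1],z])*4+2).round().astype(np.int32)),1)
                m=np.maximum(m,cv2.resize(k.astype(np.float32),(560,420),interpolation=cv2.INTER_AREA))
            s+=np.abs(m-M[c]).sum()/M[c].sum()
        return s
    r=minimize(cost,x0,method='Nelder-Mead',options=dict(initial_simplex=np.array(x0)+[[0,0,0],[8,0,0],[0,8,0],[0,0,8]],xatol=.1,fatol=1e-4))
    print('fit',r.x.round(1),round(r.fun,3)); 
head=box((27,73),(-26,26),(0,52)); han=box((-71,27),(-14,14),(22,48)); foot=box((-71,-55),(-14,14),(0,22))
fit([head,han,foot],{c:S[c][0] for c in D},[610,-318,36],0)
fit([box((-80,80),(-135,135),(0,22))],{c:T[c][0] for c in D},[543,184,-10],0)
print(ctrl.sense()['time_s'])
E
```

```text
scene pot_base 0.95 [562. 230.   6.] px (335, 288)
scene pot_base 0.45 [541. 187.  -1.] px (329, 269)
scene [(array([280.2,  81.9]), 593), (array([243.3, 108.6]), 638), (array([223.1,  79.1]), 608), (array([209.4, 258.6]), 707), (array([272.5, 154.6]), 675)]
 scanner [(array([171.6, 138.4]), 1092), (array([339.2, 279.6]), 827)] tray [(array([330.2, 269.6]), 8262), (array([171.7, 138.4]), 1081)]
top pot_base 0.58 [564. 226.   4.] px (188, 218)
top pot_base 0.38 [543. 182.  -1.] px (205, 226)
top [(array([315. , 249.6]), 500), (array([422.7, 267.1]), 485), (array([378.5, 260.3]), 479), (array([385.8, 312.3]), 503), (array([330.6, 185.8]), 452)]
 scanner [(array([390.1, 191.7]), 938)] tray [(array([205.4, 226.9]), 5588)]
[ 467.9 -105.1    0. ] res px [-0.21 -0.49 -0.36 -0.01] area [(675, 720), (500, 476)]
[ 436.2 -264.5    0. ] res px [-0.61 -0.69 -0.84  0.17] area [(638, 678), (479, 489)]
[ 560.2 -230.5 -710.2] res px [ 21.4    3.36  15.81 -16.27] area [(707, 295), (500, 201)]
[ 544.9 -120.1    0. ] res px [-29.94  11.94 -11.2   33.54] area [(675, 739), (452, 466)]
fit [ 607.1 -319.6   41.3] 0.252
fit [541.3 185.3 -21.1] 0.228
1.5h.py:19: RuntimeWarning: invalid value encountered in divide
  def cen(M,s=1): return np.array([M['m10'],M['m01']])/M['m00']
```

```bash
sed -i 's/-2+.5)\/4/-2)\/4/; s/r=least_squares(f,p0.*/q=np.array(p0,float); r=least_squares(lambda u:f(q+u*10-10),np.ones(3),diff_step=.1); r.x=q+r.x*10-10/' h.py
python3 - <<'E'
from h import *
D={};MS={};S={}
for c in('scene','top'):
    D[c]=look(c); MS[c]=masks(c,'pot_a')+masks(c,'pot_base'); S[c]=masks(c,'scanner')[0]
    marks(c,D[c],['scanner','scanner_window','scanner_grip'],1)
    # white paper on block: blob near the label
    v=cv2.cvtColor(D[c]['frame'],cv2.COLOR_BGR2HSV)
    # orange head centroid
    o=((v[...,0]>4)&(v[...,0]<16)&(v[...,1]>150)&(v[...,2]>120)&(S[c]>0)).astype(np.uint8); print('head px',cen(cv2.moments(o,True)).round(1),o.sum())
    k,_=cv2.findContours(S[c],0,1); print('scanner rect',cv2.minAreaRect(max(k,key=len)))
for p in([467,-107,0],[436,-268,0],[563,228,5]): fitpot(D,MS,p)
d=D['scene'];x=np.hstack([cv2.resize(D['scene']['frame'][95:175,130:210],(400,400),interpolation=2),cv2.resize(D['top']['frame'][155:235,350:430],(400,400),interpolation=2)])
# overlay scanner model
import math
def P(X,p):
    c,s=math.cos(p[2]),math.sin(p[2]); return X@np.array([[c,s,0],[-s,c,0],[0,0,1]])+[p[0],p[1],0]
p=(609,-319,.38)
for (c,o,off) in(('scene',(130,95),0),('top',(350,155),400)):
  for b,col in((box((27,73),(-26,26),(52,)),(255,0,0)),(box((-71,27),(-14,14),(48,)),(255,0,255))):
    cv2.polylines(x,[((cv2.convexHull(proj(D[c],P(b,p)).astype(np.float32))[:,0]-o)*5+[off,0]).astype(np.int32)],True,col,1)
cv2.imwrite('pics/sc.png',x); print(ctrl.sense()['time_s'])
E
```

```text
scene scanner 0.76 [ 611. -318.    2.] px (176, 141)
scene scanner_window 0.6 [ 657. -304.   -6.] px (163, 155)
head px [163.3 146.3] 391
scanner rect ((172.51467895507812, 134.80880737304688), (29.15475845336914, 59.853004455566406), 30.963754653930664)
top scanner 0.64 [ 605. -321.    2.] px (390, 198)
top scanner_window 0.56 [ 653. -299.   -1.] px (381, 181)
top scanner_grip 0.8 [ 608. -322.   38.] px (393, 195)
head px [384.1 178.6] 173
scanner rect ((392.8113708496094, 195.16038513183594), (55.26616668701172, 22.630956649780273), 60.945396423339844)
[ 467.2 -107.1   -5.6] res px [-0.52 -0.04 -0.39  0.46] area [(678, 714), (476, 472)]
[ 434.4 -266.2   -3.4] res px [-0.54 -0.15 -0.46  0.41] area [(676, 673), (471, 487)]
[562.6 233.2   2.6] res px [-0.36 -0.02 -0.33  0.36] area [(866, 864), (458, 477)]
2.2
```

View pics/sc.png

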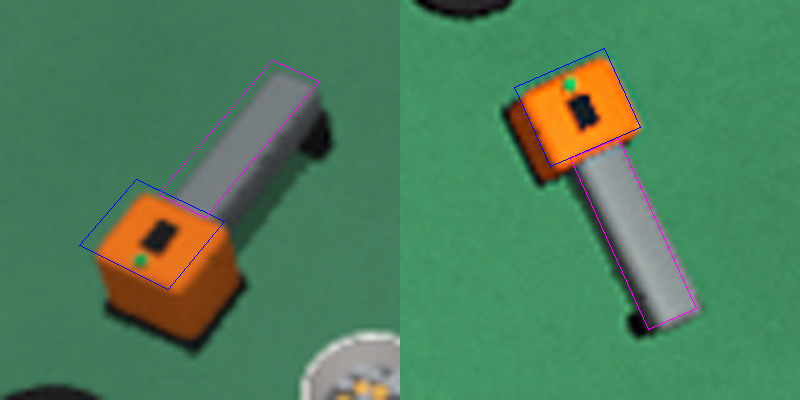

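step_arm(
  increments=[
    {"dx": 0.9, "dy": -0.384, "dz": 0.36},
    {"dx": 0.9, "dy": -0.384, "dz": 0.36},
    {"dx": 0.9, "dy": -0.384, "dz": 0.36},
    {"dx": 0.9, "dy": -0.384, "dz": 0.36},
    {"dx": 0.9, "dy": -0.384, "dz": 0.36},
  ],
  fingers=85,
)

```text
invalid input at $.increments[0]: expected keys dx, dy, dz, wx, wy, wz
```

step_arm(
  increments=[
    {"dx": 0.9, "dy": -0.384, "dz": 0.36},
    {"dx": 0.9, "dy": -0.384, "dz": 0.36},
    {"dx": 0.9, "dy": -0.384, "dz": 0.36},
    {"dx": 0.9, "dy": -0.384, "dz": 0.36},
    {"dx": 0.9, "dy": -0.384, "dz": 0.36},
  ],
)

```text
invalid input at $.increments[0]: expected keys dx, dy, dz, wx, wy, wz
```

step_arm(
  increments=[
    {"dx": 0.9, "dy": -0.384, "dz": 0.36},
    {"dx": 0.9, "dy": -0.384, "dz": 0.36},
    {"dx": 0.9, "dy": -0.384, "dz": 0.36},
    {"dx": 0.9, "dy": -0.384, "dz": 0.36},
    {"dx": 0.9, "dy": -0.384, "dz": 0.36},
  ],
)

```text
invalid input at $.increments[0]: expected keys dx, dy, dz, wx, wy, wz
```

```bash
cat >> h.py <<'E'
from scipy.spatial.transform import Rotation as Ro
def go(*t,yaw=None):
    s=ctrl.sense(); q=s['ee_rot']; R=Ro.from_quat([q[1],q[2],q[3],q[0]]); m=R.as_matrix(); p=np.array(s['eef_pos'])
    print('t',round(s['time_s'],2),'pos',p.round(1),'yaw',round(np.arctan2(m[1,0],m[0,0]),4),'tz',m[:,2].round(3),'F',np.round(s['force'],1),'grip',round(s['grip_width'],3),np.round(s['grip_force'],1),'j',np.round(s['joints'],2))
    for x in t:
        x=np.array(x,float); print(x,'units',(m.T@(x-p)/25).round(3)); p=x
E
python3 -c "
from h import *
go([434.5,-266,74],[434.5,-266,160],[467,-107,150],[563,232.5,160])
d=look('top'); cv2.imwrite('pics/t2.png',np.hstack([cv2.resize(d['frame'][200:320,310:450],(560,480),interpolation=2)]))"
```

```text
t 2.2 pos [ 152.5 -502.4  256.3] yaw 0.2948 tz [ 0.  0. -1.] F [-0.2  0.4 -0.6] grip 0.997 0.0 j [-1.5   0.31  1.5   0.    1.33 -0.22]
[ 434.5 -266.    74. ] units [13.538 -5.77   7.292]
[ 434.5 -266.   160. ] units [ 0.    0.   -3.44]
[ 467. -107.  150.] units [ 3.092 -5.708  0.4  ]
[563.  232.5 160. ] units [  7.62  -11.879  -0.4  ]
```

View pics/t2.png

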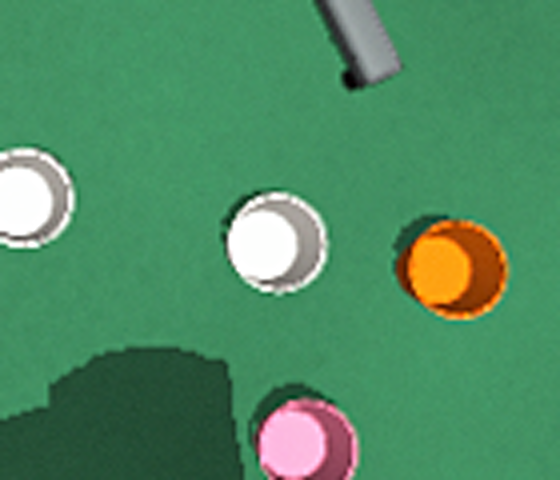

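All six keys are needed, so nothing has moved yet. The picture shows pot B's rim centred at px (379.5, 260.7), which agrees with the fit.

step_arm(
  increments=[
    {"dx": 0.9, "dy": -0.384, "dz": 0.36, "wx": 0, "wy": 0, "wz": 0},
    {"dx": 0.9, "dy": -0.384, "dz": 0.36, "wx": 0, "wy": 0, "wz": 0},
    {"dx": 0.9, "dy": -0.384, "dz": 0.36, "wx": 0, "wy": 0, "wz": 0},
    {"dx": 0.9, "dy": -0.384, "dz": 0.36, "wx": 0, "wy": 0, "wz": 0},
    {"dx": 0.9, "dy": -0.384, "dz": 0.36, "wx": 0, "wy": 0, "wz": 0},
  ],
  fingers=85,
)

```text
time_s: 2.75
eef_pos: [246.9, -423.1, 211.0]
ee_rot: [0.0, 0.989, 0.147, 0.0]
force: [-0.0, -1.3, 0.4]
grip_width: 0.992
grip_force: 0.0
```

step_arm(
  increments=[
    {"dx": 0.9, "dy": -0.384, "dz": 0.36, "wx": 0, "wy": 0, "wz": 0},
    {"dx": 0.9, "dy": -0.384, "dz": 0.36, "wx": 0, "wy": 0, "wz": 0},
    {"dx": 0.9, "dy": -0.384, "dz": 0.36, "wx": 0, "wy": 0, "wz": 0},
    {"dx": 0.9, "dy": -0.384, "dz": 0.36, "wx": 0, "wy": 0, "wz": 0},
    {"dx": 0.9, "dy": -0.384, "dz": 0.36, "wx": 0, "wy": 0, "wz": 0},
  ],
)

```text
time_s: 3.25
eef_pos: [340.7, -344.4, 166.0]
ee_rot: [0.0, 0.989, 0.147, 0.0]
force: [-0.3, -0.2, -0.1]
grip_width: 0.995
grip_force: 0.0
```

step_arm(
  increments=[
    {"dx": 0.9, "dy": -0.384, "dz": 0.36, "wx": 0, "wy": 0, "wz": 0},
    {"dx": 0.9, "dy": -0.384, "dz": 0.36, "wx": 0, "wy": 0, "wz": 0},
    {"dx": 0.9, "dy": -0.384, "dz": 0.36, "wx": 0, "wy": 0, "wz": 0},
    {"dx": 0.9, "dy": -0.384, "dz": 0.36, "wx": 0, "wy": 0, "wz": 0},
    {"dx": 0.9, "dy": -0.384, "dz": 0.36, "wx": 0, "wy": 0, "wz": 0},
  ],
)

```text
time_s: 3.75
eef_pos: [434.4, -265.8, 121.0]
ee_rot: [0.0, 0.989, 0.147, 0.0]
force: [-0.7, -0.3, 0.6]
grip_width: 0.994
grip_force: 0.0
```

```bash
python3 -c "
from h import *
go([434.5,-266,74],[434.5,-266,160],[467,-107,150],[563,232.5,160])"
```

```text
t 3.75 pos [ 434.4 -265.8  121. ] yaw 0.2948 tz [ 0. -0. -1.] F [-0.7 -0.3  0.6] grip 0.994 0.0 j [-0.78  0.43  1.71  0.    1.    0.5 ]
[ 434.5 -266.    74. ] units [0.002 0.007 1.879]
[ 434.5 -266.   160. ] units [ 0.    0.   -3.44]
[ 467. -107.  150.] units [ 3.092 -5.708  0.399]
[563.  232.5 160. ] units [  7.62  -11.879  -0.401]
```

step_arm(
  increments=[
    {"dx": 0, "dy": 0, "dz": 0.63, "wx": 0, "wy": 0, "wz": 0},
    {"dx": 0, "dy": 0, "dz": 0.63, "wx": 0, "wy": 0, "wz": 0},
    {"dx": 0, "dy": 0, "dz": 0.62, "wx": 0, "wy": 0, "wz": 0},
  ],
)

```text
time_s: 4.05
eef_pos: [433.8, -266.4, 73.7]
ee_rot: [0.0, 0.989, 0.147, 0.0]
force: [0.1, -0.6, 0.4]
grip_width: 0.996
grip_force: 0.0
```

step_arm(
  increments=[
    {"dx": 0, "dy": 0, "dz": 0, "wx": 0, "wy": 0, "wz": 0},
    {"dx": 0, "dy": 0, "dz": 0, "wx": 0, "wy": 0, "wz": 0},
    {"dx": 0, "dy": 0, "dz": 0, "wx": 0, "wy": 0, "wz": 0},
    {"dx": 0, "dy": 0, "dz": 0, "wx": 0, "wy": 0, "wz": 0},
    {"dx": 0, "dy": 0, "dz": 0, "wx": 0, "wy": 0, "wz": 0},
  ],
  fingers=40,
  squeeze=25,
)

```text
time_s: 4.55
eef_pos: [433.9, -266.8, 74.9]
ee_rot: [0.001, 0.989, 0.147, 0.0]
force: [0.0, -1.0, 2.7]
grip_width: 0.698
grip_force: 27.2
```

step_arm(
  increments=[
    {"dx": 0, "dy": 0, "dz": 0, "wx": 0, "wy": 0, "wz": 0},
    {"dx": 0, "dy": 0, "dz": -0.2, "wx": 0, "wy": 0, "wz": 0},
    {"dx": 0, "dy": 0, "dz": -0.6, "wx": 0, "wy": 0, "wz": 0},
    {"dx": 0, "dy": 0, "dz": -0.8, "wx": 0, "wy": 0, "wz": 0},
  ],
)

```text
time_s: 4.95
eef_pos: [433.2, -266.1, 114.3]
ee_rot: [-0.001, 0.989, 0.147, -0.001]
force: [0.9, 0.2, -0.0]
grip_width: 0.692
grip_force: 27.2
```

Run:
```python
from h import *
go([563,232.5,170])
d=look('scene'); e=look('top')
cv2.imwrite('pics/g1.png',np.hstack([cv2.resize(d['frame'][40:190,170:320],(400,400),interpolation=2),cv2.resize(e['frame'][180:330,300:450],(400,400),interpolation=2)]))
```

```text
t 4.95 pos [ 433.2 -266.1  114.3] yaw 0.2948 tz [-0.002  0.002 -1.   ] F [ 0.9  0.2 -0. ] grip 0.692 27.2 j [-0.78  0.44  1.72  0.    0.98  0.49]
[563.  232.5 170. ] units [ 10.76  -17.579  -2.205]
```

View pics/g1.png

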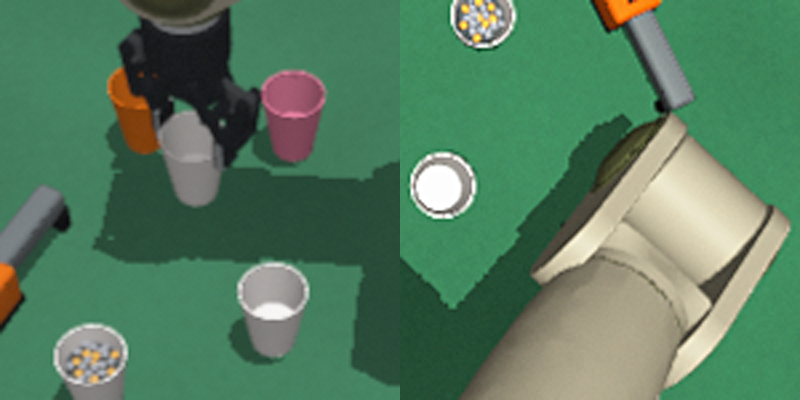

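Pot B hangs upright between the fingers in the scene view, clear of the others. I carry it over to the tray.

step_arm(
  increments=[
    {"dx": 0.4, "dy": -0.6, "dz": -0.7, "wx": 0, "wy": 0, "wz": 0},
    {"dx": 0.6, "dy": -0.98, "dz": -0.7, "wx": 0, "wy": 0, "wz": 0},
    {"dx": 0.6, "dy": -0.98, "dz": -0.7, "wx": 0, "wy": 0, "wz": 0},
    {"dx": 0.6, "dy": -0.98, "dz": -0.7, "wx": 0, "wy": 0, "wz": 0},
    {"dx": 0.6, "dy": -0.98, "dz": 0, "wx": 0, "wy": 0, "wz": 0},
  ],
)

```text
time_s: 5.55
eef_pos: [468.5, -137.2, 185.6]
ee_rot: [0.001, 0.989, 0.147, 0.001]
force: [0.1, -0.5, -1.0]
grip_width: 0.693
grip_force: 27.4
```

step_arm(
  increments=[
    {"dx": 0.6, "dy": -0.98, "dz": 0, "wx": 0, "wy": 0, "wz": 0},
    {"dx": 0.6, "dy": -0.98, "dz": 0, "wx": 0, "wy": 0, "wz": 0},
    {"dx": 0.6, "dy": -0.98, "dz": 0, "wx": 0, "wy": 0, "wz": 0},
    {"dx": 0.6, "dy": -0.98, "dz": 0, "wx": 0, "wy": 0, "wz": 0},
    {"dx": 0.6, "dy": -0.98, "dz": 0, "wx": 0, "wy": 0, "wz": 0},
  ],
)

```text
time_s: 6.05
eef_pos: [503.8, 2.2, 183.5]
ee_rot: [-0.0, 0.989, 0.147, -0.001]
force: [0.1, -0.7, -0.1]
grip_width: 0.697
grip_force: 27.4
```

step_arm(
  increments=[
    {"dx": 0.6, "dy": -0.98, "dz": 0, "wx": 0, "wy": 0, "wz": 0},
    {"dx": 0.6, "dy": -0.98, "dz": 0, "wx": 0, "wy": 0, "wz": 0},
    {"dx": 0.6, "dy": -0.98, "dz": 0, "wx": 0, "wy": 0, "wz": 0},
    {"dx": 0.6, "dy": -0.98, "dz": 0, "wx": 0, "wy": 0, "wz": 0},
    {"dx": 0.6, "dy": -0.98, "dz": 0, "wx": 0, "wy": 0, "wz": 0},
  ],
)

```text
time_s: 6.55
eef_pos: [540.0, 141.1, 183.3]
ee_rot: [-0.0, 0.989, 0.147, -0.001]
force: [0.1, 0.0, -0.5]
grip_width: 0.695
grip_force: 27.4
```

step_arm(
  increments=[
    {"dx": 0.6, "dy": -0.98, "dz": 0, "wx": 0, "wy": 0, "wz": 0},
    {"dx": 0.6, "dy": -0.98, "dz": 0, "wx": 0, "wy": 0, "wz": 0},
    {"dx": 0.5, "dy": -0.8, "dz": 0, "wx": 0, "wy": 0, "wz": 0},
    {"dx": 0, "dy": 0, "dz": 0, "wx": 0, "wy": 0, "wz": 0},
    {"dx": 0, "dy": 0, "dz": 0, "wx": 0, "wy": 0, "wz": 0},
  ],
)

```text
time_s: 7.05
eef_pos: [560.4, 218.2, 183.3]
ee_rot: [0.0, 0.989, 0.147, -0.001]
force: [-0.3, 0.0, -1.2]
grip_width: 0.69
grip_force: 27.4
```

Run:
```python
from h import *
go([563,232.5,135])
D={'scene':look('scene')};c='scene'
for m in masks(c,'pot_a'): print(cen(cv2.moments(m,True)).round(1),m.sum())
marks(c,D[c],['pot_a'])
d=D[c]; cv2.imwrite('pics/g2.png',cv2.resize(d['frame'][180:340,250:410],(480,480),interpolation=2))
```

```text
t 7.05 pos [560.4 218.2 183.3] yaw 0.2955 tz [-0.002 -0.001 -1.   ] F [-0.3  0.  -1.2] grip 0.69 27.4 j [ 0.18  0.54  1.35 -0.    1.25  1.45]
[563.  232.5 135. ] units [ 0.27  -0.515  1.931]
[272.5 154.8] 687
[338.4 256.3] 783
[279.8  82.2] 633
[223.   79.1] 606
scene pot_a 0.91 [ 302. -280.   -2.] px (280, 93)
scene pot_a 0.68 [ 467. -108.   -3.] px (272, 166)
scene pot_a 0.6 [ 418. -378.    1.] px (224, 91)
```

View pics/g2.png

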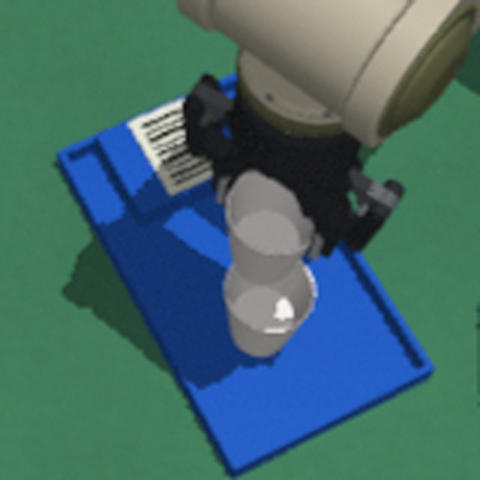

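The held pot hangs upright just behind the base pot's mouth (crop px (270,210) against (270,290)). I shift the rest of the way and lower it.

step_arm(
  increments=[
    {"dx": 0.27, "dy": -0.515, "dz": 0.4, "wx": 0, "wy": 0, "wz": 0},
    {"dx": 0, "dy": 0, "dz": 0.5, "wx": 0, "wy": 0, "wz": 0},
    {"dx": 0, "dy": 0, "dz": 0.5, "wx": 0, "wy": 0, "wz": 0},
  ],
)

```text
time_s: 7.5
eef_pos: [563.1, 232.8, 147.6]
ee_rot: [0.0, 0.989, 0.147, -0.001]
force: [-0.6, -0.2, -1.8]
grip_width: 0.697
grip_force: 27.4
```

step_arm(
  increments=[
    {"dx": 0, "dy": 0, "dz": 0.4, "wx": 0, "wy": 0, "wz": 0},
    {"dx": 0, "dy": 0, "dz": 0.4, "wx": 0, "wy": 0, "wz": 0},
    {"dx": 0, "dy": 0, "dz": 0.3, "wx": 0, "wy": 0, "wz": 0},
  ],
)

```text
time_s: 7.8
eef_pos: [563.3, 232.4, 120.7]
ee_rot: [0.0, 0.989, 0.147, -0.0]
force: [0.2, -0.2, -1.0]
grip_width: 0.692
grip_force: 27.4
```

step_arm(
  increments=[
    {"dx": 0, "dy": 0, "dz": 0.25, "wx": 0, "wy": 0, "wz": 0},
    {"dx": 0, "dy": 0, "dz": 0.2, "wx": 0, "wy": 0, "wz": 0},
    {"dx": 0, "dy": 0, "dz": 0, "wx": 0, "wy": 0, "wz": 0},
  ],
)

```text
time_s: 8.1
eef_pos: [563.3, 232.5, 110.0]
ee_rot: [0.0, 0.989, 0.147, -0.0]
force: [0.0, -0.7, -0.6]
grip_width: 0.69
grip_force: 27.4
```

step_arm(
  increments=[
    {"dx": 0, "dy": 0, "dz": 0.12, "wx": 0, "wy": 0, "wz": 0},
    {"dx": 0, "dy": 0, "dz": 0.06, "wx": 0, "wy": 0, "wz": 0},
    {"dx": 0, "dy": 0, "dz": 0, "wx": 0, "wy": 0, "wz": 0},
  ],
)

```text
time_s: 8.4
eef_pos: [563.9, 232.7, 107.0]
ee_rot: [-0.0, 0.989, 0.147, 0.001]
force: [-1.3, -0.9, 3.9]
grip_width: 0.69
grip_force: 27.7
```

step_arm(
  increments=[
    {"dx": 0, "dy": 0, "dz": 0, "wx": 0, "wy": 0, "wz": 0},
    {"dx": 0, "dy": 0, "dz": 0, "wx": 0, "wy": 0, "wz": 0},
    {"dx": 0, "dy": 0, "dz": 0, "wx": 0, "wy": 0, "wz": 0},
    {"dx": 0, "dy": 0, "dz": 0, "wx": 0, "wy": 0, "wz": 0},
    {"dx": 0, "dy": 0, "dz": 0, "wx": 0, "wy": 0, "wz": 0},
  ],
  fingers=85,
)

```text
time_s: 8.9
eef_pos: [563.4, 232.6, 106.0]
ee_rot: [-0.0, 0.989, 0.147, -0.0]
force: [-0.1, -0.2, 0.3]
grip_width: 0.995
grip_force: 0.0
```

step_arm(
  increments=[
    {"dx": 0, "dy": 0, "dz": -0.5, "wx": 0, "wy": 0, "wz": 0},
    {"dx": 0, "dy": 0, "dz": -0.9, "wx": 0, "wy": 0, "wz": 0},
    {"dx": 0, "dy": 0, "dz": -0.9, "wx": 0, "wy": 0, "wz": 0},
    {"dx": -0.6, "dy": 0.98, "dz": -0.2, "wx": 0, "wy": 0, "wz": 0},
    {"dx": -0.6, "dy": 0.98, "dz": 0, "wx": 0, "wy": 0, "wz": 0},
  ],
)

```text
time_s: 9.4
eef_pos: [549.3, 176.8, 170.6]
ee_rot: [0.0, 0.989, 0.148, 0.002]
force: [0.9, -0.2, -0.7]
grip_width: 0.996
grip_force: 0.0
```

Run:
```python
from h import *
go([467,-107,125],[467,-107,74])
D={};MS={}
for c in('scene',):
    D[c]=look(c); MS[c]=masks(c,'pot_a')+masks(c,'pot_base')
    marks(c,D[c],['pot_a','pot_base'])
    for m in MS[c]: print(cen(cv2.moments(m,True)).round(1),m.sum(),cv2.boundingRect(m))
    for z in(5,31): 
        q=np.r_[proj(D[c],pot([563,232.5,z])),proj(D[c],pot([563,232.5,5]))]; print('expect hull',z,q.min(0),q.max(0))
```

```text
t 9.4 pos [549.3 176.8 170.6] yaw 0.2962 tz [ 0.003  0.    -1.   ] F [ 0.9 -0.2 -0.7] grip 0.996 0.0 j [ 0.11  0.5   1.46 -0.    1.18  1.38]
[ 467. -107.  125.] units [-6.467  9.896  1.811]
[ 467. -107.   74.] units [-7.00e-03 -1.00e-03  2.04e+00]
scene pot_a 0.8 [561. 229.  29.] px (337, 283)
scene pot_a 0.72 [ 304. -279.    1.] px (280, 93)
scene pot_a 0.55 [ 467. -107.   -3.] px (272, 166)
scene pot_a 0.39 [ 627. -148.   -4.] px (209, 190)
scene pot_a 0.24 [524.  94.  31.] px (309, 229)
scene pot_base 0.72 [ 608. -319.    3.] px (176, 140)
scene pot_base 0.62 [564. 234.   6.] px (336, 290)
[341.2 272.8] 800 (327, 257, 31, 33)
[272.2 154.9] 658 (260, 139, 25, 35)
[223.1  79.6] 597 (211, 65, 23, 33)
[279.9  82.3] 565 (270, 67, 21, 34)
[337.6 291.2] 222 (325, 275, 29, 24)
expect hull 5 [324.1914447  261.49156391] [354.90783591 298.21937352]
expect hull 31 [324.1914447  256.10219266] [356.6352622  298.21937352]
```

Pot B is home: its origin reads z 29 mm and its mask top is row 257, against 256 expected. On to pot A.

step_arm(
  increments=[
    {"dx": -0.64, "dy": 0.99, "dz": 0, "wx": 0, "wy": 0, "wz": 0},
    {"dx": -0.64, "dy": 0.99, "dz": 0, "wx": 0, "wy": 0, "wz": 0},
    {"dx": -0.64, "dy": 0.99, "dz": 0.2, "wx": 0, "wy": 0, "wz": 0},
    {"dx": -0.64, "dy": 0.99, "dz": 0.2, "wx": 0, "wy": 0, "wz": 0},
    {"dx": -0.64, "dy": 0.99, "dz": 0.2, "wx": 0, "wy": 0, "wz": 0},
  ],
)

```text
time_s: 10.15
eef_pos: [508.4, 35.1, 153.6]
ee_rot: [-0.0, 0.989, 0.147, 0.0]
force: [0.3, 0.5, 0.2]
grip_width: 0.995
grip_force: 0.0
```

step_arm(
  increments=[
    {"dx": -0.64, "dy": 0.99, "dz": 0.3, "wx": 0, "wy": 0, "wz": 0},
    {"dx": -0.64, "dy": 0.99, "dz": 0.3, "wx": 0, "wy": 0, "wz": 0},
    {"dx": -0.64, "dy": 0.98, "dz": 0.3, "wx": 0, "wy": 0, "wz": 0},
    {"dx": -0.64, "dy": 0.98, "dz": 0.3, "wx": 0, "wy": 0, "wz": 0},
    {"dx": -0.64, "dy": 0.9, "dz": 0, "wx": 0, "wy": 0, "wz": 0},
  ],
)

```text
time_s: 10.65
eef_pos: [466.9, -104.2, 123.0]
ee_rot: [-0.0, 0.989, 0.147, -0.0]
force: [0.3, -0.1, 0.4]
grip_width: 0.998
grip_force: 0.0
```

Run:
```python
from h import *
go([467,-107,74])
```

```text
t 10.65 pos [ 466.9 -104.2  123. ] yaw 0.2957 tz [-0.001  0.001 -1.   ] F [ 0.3 -0.1  0.4] grip 0.998 0.0 j [-0.47  0.37  1.8   0.    0.97  0.81]
[ 467. -107.   74.] units [-0.026  0.112  1.958]
```

step_arm(
  increments=[
    {"dx": -0.03, "dy": 0.11, "dz": 0.3, "wx": 0, "wy": 0, "wz": 0},
    {"dx": 0, "dy": 0, "dz": 0.6, "wx": 0, "wy": 0, "wz": 0},
    {"dx": 0, "dy": 0, "dz": 0.6, "wx": 0, "wy": 0, "wz": 0},
    {"dx": 0, "dy": 0, "dz": 0.44, "wx": 0, "wy": 0, "wz": 0},
  ],
)

```text
time_s: 11.05
eef_pos: [467.4, -105.5, 74.1]
ee_rot: [-0.0, 0.989, 0.147, -0.0]
force: [-0.3, -0.2, -0.3]
grip_width: 0.998
grip_force: 0.0
```

step_arm(
  increments=[
    {"dx": 0, "dy": 0, "dz": 0, "wx": 0, "wy": 0, "wz": 0},
    {"dx": 0, "dy": 0, "dz": 0, "wx": 0, "wy": 0, "wz": 0},
    {"dx": 0, "dy": 0, "dz": 0, "wx": 0, "wy": 0, "wz": 0},
    {"dx": 0, "dy": 0, "dz": 0, "wx": 0, "wy": 0, "wz": 0},
    {"dx": 0, "dy": 0, "dz": 0, "wx": 0, "wy": 0, "wz": 0},
  ],
  fingers=40,
)

```text
time_s: 11.55
eef_pos: [467.4, -106.6, 75.6]
ee_rot: [0.0, 0.989, 0.147, 0.0]
force: [-0.1, 0.3, 4.3]
grip_width: 0.709
grip_force: 27.4
```

step_arm(
  increments=[
    {"dx": 0, "dy": 0, "dz": 0, "wx": 0, "wy": 0, "wz": 0},
    {"dx": 0, "dy": 0, "dz": -0.3, "wx": 0, "wy": 0, "wz": 0},
    {"dx": 0, "dy": 0, "dz": -0.8, "wx": 0, "wy": 0, "wz": 0},
    {"dx": 0, "dy": 0, "dz": -0.9, "wx": 0, "wy": 0, "wz": 0},
    {"dx": 0, "dy": 0, "dz": -0.9, "wx": 0, "wy": 0, "wz": 0},
  ],
)

```text
time_s: 12.05
eef_pos: [466.8, -106.5, 148.6]
ee_rot: [-0.0, 0.989, 0.147, -0.0]
force: [1.2, 0.3, -1.4]
grip_width: 0.711
grip_force: 27.5
```

step_arm(
  increments=[
    {"dx": 0.58, "dy": -0.91, "dz": -0.9, "wx": 0, "wy": 0, "wz": 0},
    {"dx": 0.58, "dy": -0.91, "dz": -0.9, "wx": 0, "wy": 0, "wz": 0},
    {"dx": 0.58, "dy": -0.91, "dz": -0.9, "wx": 0, "wy": 0, "wz": 0},
    {"dx": 0.58, "dy": -0.91, "dz": 0, "wx": 0, "wy": 0, "wz": 0},
    {"dx": 0.58, "dy": -0.91, "dz": 0, "wx": 0, "wy": 0, "wz": 0},
  ],
)

```text
time_s: 12.55
eef_pos: [503.6, 24.4, 216.0]
ee_rot: [0.0, 0.989, 0.147, 0.001]
force: [1.1, -0.1, -1.6]
grip_width: 0.705
grip_force: 27.5
```

Run:
```python
from h import *
go([563.2,232.5,210])
```

```text
t 12.55 pos [503.6  24.4 216. ] yaw 0.2947 tz [ 0.001 -0.    -1.   ] F [ 1.1 -0.1 -1.6] grip 0.705 27.5 j [-0.18  0.3   1.62 -0.    1.22  1.09]
[563.2 232.5 210. ] units [ 4.7   -7.272  0.24 ]
```

step_arm(
  increments=[
    {"dx": 0.59, "dy": -0.91, "dz": 0, "wx": 0, "wy": 0, "wz": 0},
    {"dx": 0.59, "dy": -0.91, "dz": 0, "wx": 0, "wy": 0, "wz": 0},
    {"dx": 0.59, "dy": -0.91, "dz": 0, "wx": 0, "wy": 0, "wz": 0},
    {"dx": 0.59, "dy": -0.91, "dz": 0, "wx": 0, "wy": 0, "wz": 0},
    {"dx": 0.59, "dy": -0.91, "dz": 0, "wx": 0, "wy": 0, "wz": 0},
  ],
)

```text
time_s: 13.05
eef_pos: [540.9, 154.7, 215.3]
ee_rot: [0.0, 0.989, 0.147, -0.0]
force: [0.2, 0.8, -0.4]
grip_width: 0.707
grip_force: 27.5
```

step_arm(
  increments=[
    {"dx": 0.59, "dy": -0.91, "dz": 0, "wx": 0, "wy": 0, "wz": 0},
    {"dx": 0.59, "dy": -0.91, "dz": 0, "wx": 0, "wy": 0, "wz": 0},
    {"dx": 0.5, "dy": -0.8, "dz": 0, "wx": 0, "wy": 0, "wz": 0},
    {"dx": 0, "dy": 0, "dz": 0, "wx": 0, "wy": 0, "wz": 0},
    {"dx": 0, "dy": 0, "dz": 0, "wx": 0, "wy": 0, "wz": 0},
  ],
)

```text
time_s: 13.55
eef_pos: [561.8, 228.4, 214.9]
ee_rot: [0.0, 0.989, 0.147, -0.0]
force: [-0.8, -0.1, -0.1]
grip_width: 0.709
grip_force: 27.5
```

Run:
```python
from h import *
go([563.2,232.5,135])
```

```text
t 13.55 pos [561.8 228.4 214.9] yaw 0.2954 tz [-0.001 -0.    -1.   ] F [-0.8 -0.1 -0.1] grip 0.709 27.5 j [ 0.19  0.52  1.3  -0.    1.32  1.47]
[563.2 232.5 135. ] units [ 0.104 -0.141  3.197]
```

step_arm(
  increments=[
    {"dx": 0.1, "dy": -0.14, "dz": 0.4, "wx": 0, "wy": 0, "wz": 0},
    {"dx": 0, "dy": 0, "dz": 0.5, "wx": 0, "wy": 0, "wz": 0},
    {"dx": 0, "dy": 0, "dz": 0.5, "wx": 0, "wy": 0, "wz": 0},
  ],
)

```text
time_s: 13.85
eef_pos: [563.2, 232.1, 178.6]
ee_rot: [0.0, 0.989, 0.147, -0.001]
force: [-0.3, 0.8, -0.9]
grip_width: 0.706
grip_force: 27.5
```

step_arm(
  increments=[
    {"dx": 0, "dy": 0, "dz": 0.5, "wx": 0, "wy": 0, "wz": 0},
    {"dx": 0, "dy": 0, "dz": 0.4, "wx": 0, "wy": 0, "wz": 0},
    {"dx": 0, "dy": 0, "dz": 0.4, "wx": 0, "wy": 0, "wz": 0},
  ],
)

```text
time_s: 14.15
eef_pos: [563.4, 232.5, 146.5]
ee_rot: [0.0, 0.989, 0.147, -0.0]
force: [0.4, 0.5, -1.5]
grip_width: 0.71
grip_force: 27.5
```

step_arm(
  increments=[
    {"dx": 0, "dy": 0, "dz": 0.25, "wx": 0, "wy": 0, "wz": 0},
    {"dx": 0, "dy": 0, "dz": 0.2, "wx": 0, "wy": 0, "wz": 0},
    {"dx": 0, "dy": 0, "dz": 0.04, "wx": 0, "wy": 0, "wz": 0},
  ],
)

```text
time_s: 14.45
eef_pos: [563.4, 232.6, 134.9]
ee_rot: [0.0, 0.989, 0.147, -0.0]
force: [-0.5, -0.2, -1.6]
grip_width: 0.71
grip_force: 27.5
```

Run:
```python
from h import *
go([563.2,232.5,133])
```

```text
t 14.45 pos [563.4 232.6 134.9] yaw 0.2948 tz [-0. -0. -1.] F [-0.5 -0.2 -1.6] grip 0.71 27.5 j [ 0.2   0.61  1.38 -0.    1.15  1.48]
[563.2 232.5 133. ] units [-0.007  0.002  0.074]
```

step_arm(
  increments=[
    {"dx": 0, "dy": 0, "dz": 0.07, "wx": 0, "wy": 0, "wz": 0},
    {"dx": 0, "dy": 0, "dz": 0.02, "wx": 0, "wy": 0, "wz": 0},
  ],
)

```text
time_s: 14.65
eef_pos: [563.6, 232.6, 133.3]
ee_rot: [0.0, 0.989, 0.147, 0.0]
force: [0.2, -0.3, 0.4]
grip_width: 0.707
grip_force: 27.6
```

step_arm(
  increments=[
    {"dx": 0, "dy": 0, "dz": 0, "wx": 0, "wy": 0, "wz": 0},
    {"dx": 0, "dy": 0, "dz": 0, "wx": 0, "wy": 0, "wz": 0},
    {"dx": 0, "dy": 0, "dz": 0, "wx": 0, "wy": 0, "wz": 0},
    {"dx": 0, "dy": 0, "dz": 0, "wx": 0, "wy": 0, "wz": 0},
    {"dx": 0, "dy": 0, "dz": 0, "wx": 0, "wy": 0, "wz": 0},
  ],
  fingers=85,
)

```text
time_s: 15.15
eef_pos: [563.5, 232.6, 133.1]
ee_rot: [-0.0, 0.989, 0.147, 0.0]
force: [0.8, -0.4, -0.3]
grip_width: 0.998
grip_force: 0.0
```

step_arm(
  increments=[
    {"dx": 0, "dy": 0, "dz": -0.5, "wx": 0, "wy": 0, "wz": 0},
    {"dx": 0, "dy": 0, "dz": -0.9, "wx": 0, "wy": 0, "wz": 0},
    {"dx": 0, "dy": 0, "dz": -0.9, "wx": 0, "wy": 0, "wz": 0},
    {"dx": -0.2, "dy": 0.9, "dz": -0.2, "wx": 0, "wy": 0, "wz": -0.3},
    {"dx": -0.2, "dy": 0.98, "dz": 0, "wx": 0, "wy": 0, "wz": -0.5},
  ],
)

```text
time_s: 15.65
eef_pos: [568.7, 184.8, 197.9]
ee_rot: [0.0, 0.982, 0.19, 0.002]
force: [-0.2, 0.2, -0.8]
grip_width: 0.996
grip_force: 0.0
```

Run:
```python
from h import *
go([606.5,-320,150])
D={};c='scene'
D[c]=look(c); marks(c,D[c],['pot_a','pot_base'],3)
for m in masks(c,'pot_a'): print(m.sum(),cv2.boundingRect(m))
q=np.r_[proj(D[c],pot([563,232.5,57])),proj(D[c],pot([563,232.5,5]))]; print('expect',q.min(0),q.max(0))
x=D[c]['frame'].copy()
for z in(57,31,5): cv2.polylines(x,[proj(D[c],pot([563,232.5,z])[60:]).round().astype(np.int32)],True,(0,0,255),1)
a=[cv2.resize(y[210:310,290:390],(400,400),interpolation=2) for y in(D[c]['frame'],x)]
cv2.imwrite('pics/st.png',np.hstack(a))
```

```text
t 15.65 pos [568.7 184.8 197.9] yaw 0.3816 tz [ 0.003  0.    -1.   ] F [-0.2  0.2 -0.8] grip 0.996 0.0 j [0.12 0.52 1.35 0.   1.27 1.31]
[ 606.5 -320.   150. ] units [-6.124 19.302  1.913]
scene pot_a 0.95 [ 304. -280.   -3.] px (280, 94)
scene pot_a 0.69 [ 417. -377.    0.] px (224, 92)
scene pot_a 0.63 [559. 232.  30.] px (338, 284)
scene pot_base 0.63 [561. 231.   6.] px (336, 288)
650 (211, 63, 24, 36)
811 (328, 252, 31, 33)
136 (326, 269, 29, 21)
536 (271, 67, 20, 33)
expect [324.1914447  250.48044642] [358.43844718 298.21937352]
```

View pics/st.png

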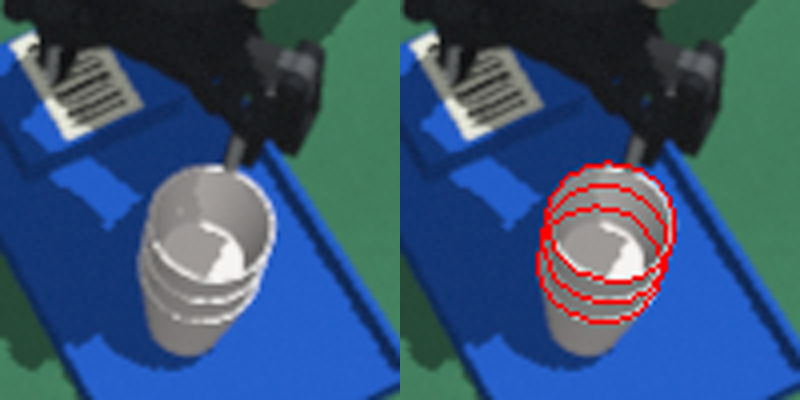

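The stack is fully home: all three rims lie on the predicted circles. Now to the scanner.

step_arm(
  increments=[
    {"dx": -0.306, "dy": 0.965, "dz": 0, "wx": 0, "wy": 0, "wz": 0},
    {"dx": -0.306, "dy": 0.965, "dz": 0, "wx": 0, "wy": 0, "wz": 0},
    {"dx": -0.306, "dy": 0.965, "dz": 0, "wx": 0, "wy": 0, "wz": 0},
    {"dx": -0.306, "dy": 0.965, "dz": 0, "wx": 0, "wy": 0, "wz": 0},
    {"dx": -0.306, "dy": 0.965, "dz": 0, "wx": 0, "wy": 0, "wz": 0},
  ],
)

```text
time_s: 16.35
eef_pos: [577.4, 58.6, 195.9]
ee_rot: [-0.0, 0.982, 0.188, 0.0]
force: [0.3, -0.5, 0.4]
grip_width: 0.995
grip_force: 0.0
```

step_arm(
  increments=[
    {"dx": -0.306, "dy": 0.965, "dz": 0, "wx": 0, "wy": 0, "wz": 0},
    {"dx": -0.306, "dy": 0.965, "dz": 0, "wx": 0, "wy": 0, "wz": 0},
    {"dx": -0.306, "dy": 0.965, "dz": 0, "wx": 0, "wy": 0, "wz": 0},
    {"dx": -0.306, "dy": 0.965, "dz": 0, "wx": 0, "wy": 0, "wz": 0},
    {"dx": -0.306, "dy": 0.965, "dz": 0, "wx": 0, "wy": 0, "wz": 0},
  ],
)

```text
time_s: 16.85
eef_pos: [586.7, -67.7, 195.9]
ee_rot: [-0.0, 0.982, 0.188, 0.0]
force: [-0.1, -0.3, -0.5]
grip_width: 0.994
grip_force: 0.0
```

Run:
```python
from h import *
go([607,-320,120],[607,-320,41])
D={}
for c in('scene','top'):
    D[c]=look(c); marks(c,D[c],['scanner','scanner_window','scanner_grip'],1)
    f=D[c]['frame'].astype(int); v=cv2.cvtColor(D[c]['frame'],cv2.COLOR_BGR2HSV)
    M=masks(c,'scanner')[0]; g=((M>0)&(v[...,1]<60)&(v[...,2]>90)).astype(np.uint8)
    g=cv2.morphologyEx(g,cv2.MORPH_OPEN,np.ones((3,3),np.uint8))
    k=max(cv2.findContours(g,0,1)[0],key=cv2.contourArea); r=cv2.minAreaRect(k)
    # back-project long axis onto z=48
    b=cv2.boxPoints(r); e=sorted([(b[i]+b[(i+1)%4])/2 for i in range(4)],key=lambda p:-np.linalg.norm(p-r[0]))[:2]
    W=[]
    for p in e:
        ray=D[c]['R'].T@np.array([(p[0]-D[c]['cx'])/D[c]['fx'],(p[1]-D[c]['cy'])/D[c]['fy'],1]); o=-D[c]['R'].T@D[c]['t']; W.append(o+ray*(48-o[2])/ray[2])
    W=sorted(W,key=lambda w:w[0]); dl=W[1]-W[0]; print(c,r,'ends',np.round(W,1),'yaw',np.arctan2(dl[1],dl[0]),np.hypot(*dl[:2]))
```

```text
t 16.85 pos [586.7 -67.7 195.9] yaw 0.3789 tz [ 0.  0. -1.] F [-0.1 -0.3 -0.5] grip 0.994 0.0 j [-0.31  0.51  1.38  0.    1.26  0.88]
[ 607. -320.  120.] units [-2.979  9.678  3.033]
[ 607. -320.   41.] units [-1.00e-03  0.00e+00  3.16e+00]
scene scanner 0.65 [ 610. -316.    0.] px (176, 141)
scene scanner_window 0.93 [ 652. -301.   -5.] px (166, 155)
scene scanner_grip 0.65 [ 611. -318.   34.] px (173, 133)
scene ((178.73171997070312, 123.58538055419922), (9.68277359008789, 34.98292541503906), 38.65980911254883) ends [[ 543.5 -342.8   48. ]
 [ 633.1 -304.    48. ]] yaw 0.4077507511930551 97.69578095706744
top scanner 0.72 [ 605. -321.    2.] px (390, 198)
top scanner_window 0.66 [ 655. -300.    0.] px (381, 180)
top scanner_grip 0.88 [ 609. -322.   38.] px (393, 194)
top ((397.7000427246094, 201.9000244140625), (37.11872863769531, 9.391485214233398), 63.43495178222656) ends [[ 543.6 -349.2   48. ]
 [ 632.4 -310.4   48. ]] yaw 0.41182298163043396 96.99841773358037
```

step_arm(
  increments=[
    {"dx": -0.29, "dy": 0.964, "dz": 0, "wx": 0, "wy": 0, "wz": 0},
    {"dx": -0.29, "dy": 0.964, "dz": 0, "wx": 0, "wy": 0, "wz": 0},
    {"dx": -0.29, "dy": 0.964, "dz": 0, "wx": 0, "wy": 0, "wz": 0},
    {"dx": -0.29, "dy": 0.964, "dz": 0.2, "wx": 0, "wy": 0, "wz": 0},
    {"dx": -0.29, "dy": 0.964, "dz": 0.3, "wx": 0, "wy": 0, "wz": 0},
  ],
)

```text
time_s: 17.85
eef_pos: [597.5, -193.7, 183.4]
ee_rot: [0.0, 0.982, 0.188, 0.0]
force: [0.3, -0.8, 0.6]
grip_width: 0.995
grip_force: 0.0
```

step_arm(
  increments=[
    {"dx": -0.29, "dy": 0.964, "dz": 0.4, "wx": 0, "wy": 0, "wz": 0},
    {"dx": -0.29, "dy": 0.964, "dz": 0.5, "wx": 0, "wy": 0, "wz": 0},
    {"dx": -0.29, "dy": 0.964, "dz": 0.5, "wx": 0, "wy": 0, "wz": 0},
    {"dx": -0.29, "dy": 0.964, "dz": 0.5, "wx": 0, "wy": 0, "wz": 0},
    {"dx": -0.29, "dy": 0.96, "dz": 0.2, "wx": 0, "wy": 0, "wz": -0.25},
  ],
)

```text
time_s: 18.35
eef_pos: [607.9, -318.6, 129.1]
ee_rot: [-0.001, 0.98, 0.201, -0.001]
force: [0.4, -0.1, -0.2]
grip_width: 0.996
grip_force: 0.0
```

Run:
```python
from h import *
go([608,-318.5,41])
```

```text
t 18.35 pos [ 607.9 -318.6  129.1] yaw 0.4055 tz [-0.002  0.001 -1.   ] F [ 0.4 -0.1 -0.2] grip 0.996 0.0 j [-0.65  0.78  1.09  0.    1.27  0.51]
[ 608.  -318.5   41. ] units [0.009 0.005 3.524]
```

step_arm(
  increments=[
    {"dx": 0, "dy": 0, "dz": 0.8, "wx": 0, "wy": 0, "wz": 0},
    {"dx": 0, "dy": 0, "dz": 0.8, "wx": 0, "wy": 0, "wz": 0},
    {"dx": 0, "dy": 0, "dz": 0.8, "wx": 0, "wy": 0, "wz": 0},
    {"dx": 0, "dy": 0, "dz": 0.7, "wx": 0, "wy": 0, "wz": 0},
    {"dx": 0, "dy": 0, "dz": 0.42, "wx": 0, "wy": 0, "wz": 0},
  ],
)

```text
time_s: 18.85
eef_pos: [607.8, -317.5, 40.9]
ee_rot: [-0.001, 0.98, 0.201, -0.001]
force: [0.2, 0.8, -0.5]
grip_width: 0.992
grip_force: 0.0
```

step_arm(
  increments=[
    {"dx": 0, "dy": 0, "dz": 0, "wx": 0, "wy": 0, "wz": 0},
    {"dx": 0, "dy": 0, "dz": 0, "wx": 0, "wy": 0, "wz": 0},
    {"dx": 0, "dy": 0, "dz": 0, "wx": 0, "wy": 0, "wz": 0},
    {"dx": 0, "dy": 0, "dz": 0, "wx": 0, "wy": 0, "wz": 0},
    {"dx": 0, "dy": 0, "dz": 0, "wx": 0, "wy": 0, "wz": 0},
  ],
  fingers=36,
  squeeze=60,
)

```text
time_s: 19.35
eef_pos: [608.2, -318.4, 43.1]
ee_rot: [0.0, 0.98, 0.201, 0.0]
force: [-0.2, 0.4, -0.7]
grip_width: 0.419
grip_force: 0.0
```

step_arm(
  increments=[
    {"dx": 0, "dy": 0, "dz": 0, "wx": 0, "wy": 0, "wz": 0},
    {"dx": 0, "dy": 0, "dz": 0, "wx": 0, "wy": 0, "wz": 0},
    {"dx": 0, "dy": 0, "dz": 0, "wx": 0, "wy": 0, "wz": 0},
    {"dx": 0, "dy": 0, "dz": 0, "wx": 0, "wy": 0, "wz": 0},
  ],
  fingers=15,
)

```text
time_s: 19.75
eef_pos: [608.4, -318.5, 43.2]
ee_rot: [0.0, 0.98, 0.201, 0.0]
force: [-0.2, -0.1, 5.2]
grip_width: 0.316
grip_force: 60.4
```

Run:
```python
from h import *
go([608,-318.5,41])
```

```text
t 19.75 pos [ 608.4 -318.5   43.2] yaw 0.4047 tz [ 0.001 -0.001 -1.   ] F [-0.2 -0.1  5.2] grip 0.316 60.4 j [-0.65  0.87  1.15 -0.    1.12  0.51]
[ 608.  -318.5   41. ] units [-0.012 -0.007  0.089]
```

step_arm(
  increments=[
    {"dx": 0, "dy": 0, "dz": -0.2, "wx": 0, "wy": 0, "wz": 0},
    {"dx": 0, "dy": 0, "dz": -0.5, "wx": 0, "wy": 0, "wz": 0},
    {"dx": 0, "dy": 0, "dz": -0.9, "wx": 0, "wy": 0, "wz": 0},
    {"dx": 0, "dy": 0, "dz": -0.9, "wx": 0, "wy": 0, "wz": 0},
    {"dx": 0, "dy": 0, "dz": -0.9, "wx": 0, "wy": 0, "wz": 0},
  ],
)

```text
time_s: 20.25
eef_pos: [607.9, -318.0, 128.9]
ee_rot: [-0.0, 0.98, 0.201, -0.0]
force: [0.8, 0.0, -2.2]
grip_width: 0.318
grip_force: 59.5
```

step_arm(
  increments=[
    {"dx": 0, "dy": 0, "dz": -0.9, "wx": 0, "wy": 0, "wz": 0},
    {"dx": 0, "dy": 0, "dz": -0.5, "wx": 0, "wy": 0, "wz": 0},
    {"dx": 0, "dy": 0, "dz": 0, "wx": 0, "wy": 0, "wz": 0},
    {"dx": 0, "dy": 0, "dz": 0, "wx": 0, "wy": 0, "wz": 0},
  ],
)

```text
time_s: 20.65
eef_pos: [607.8, -318.0, 161.6]
ee_rot: [-0.001, 0.98, 0.201, -0.001]
force: [0.4, -0.3, -2.4]
grip_width: 0.315
grip_force: 59.6
```

Run:
```python
from h import *
L=[]
for c in('scene','top'):
    d=look(c); marks(c,d,['tray_label'],1); marks(c,d,['scanner','scanner_window','scanner_grip'],1)
    q=proj(d,[[524,93,31]])[0].round().astype(int); v=cv2.cvtColor(d['frame'],cv2.COLOR_BGR2HSV)
    m=np.zeros((420,560),np.uint8); r=28; ys,xs=slice(q[1]-r,q[1]+r),slice(q[0]-r,q[0]+r)
    m[ys,xs]=(v[ys,xs,1]<90)&(v[ys,xs,2]>0); m=cv2.morphologyEx(m,cv2.MORPH_CLOSE,np.ones((5,5),np.uint8)); m=cv2.morphologyEx(m,cv2.MORPH_OPEN,np.ones((5,5),np.uint8))
    n,l,s,ce=cv2.connectedComponentsWithStats(m); i=1+np.argmax(s[1:,4]); k=cv2.findContours((l==i).astype(np.uint8),0,1)[0][0]; r=cv2.minAreaRect(k)
    p=ce[i]; ray=d['R'].T@np.array([(p[0]-d['cx'])/d['fx'],(p[1]-d['cy'])/d['fy'],1]); o=-d['R'].T@d['t']; W=o+ray*(31-o[2])/ray[2]; L.append(W)
    print(c,'label',W.round(1),s[i],r)
    if c=='scene': a=cv2.resize(d['frame'][60:200,90:290],(800,560),interpolation=2); cv2.imwrite('pics/sg.png',a)
w=np.mean(L,0); y=.4047; t=[w[0]-50*np.cos(y),w[1]-50*np.sin(y),144]; print(w,t); go(t)
```

```text
scene tray_label 0.96 [521.  94.  28.] px (309, 229)
scene scanner 0.56 [ 610. -316.  120.] px (168, 110)
scene scanner_window 0.92 [ 655. -300.  113.] px (156, 125)
scene scanner_grip 0.7 [ 605. -320.  153.] px (166, 98)
scene label [522.5  93.2  31. ] [294 214  30  30 600] ((308.4999694824219, 227.99998474121094), (30.160276412963867, 21.306543350219727), 59.74356460571289)
top tray_label 0.56 [525.  94.  36.] px (237, 230)
top scanner_window 0.68 [735.   2.   1.] px (270, 154)
top label [521.5  89.7  31. ] [225 222  28  21 487] ((238.54530334472656, 231.75848388671875), (26.16897201538086, 18.85886001586914), 10.619654655456543)
[522.02886475  91.41020045  31.        ] [np.float64(476.0678366804725), np.float64(71.72304985529897), 144]
t 21.15 pos [ 608.1 -318.2  162.4] yaw 0.4047 tz [-0.  0. -1.] F [-0.2  0.  -2.3] grip 0.317 59.6 j [-0.65  0.75  1.06 -0.    1.34  0.51]
[476.06783668  71.72304986 144.        ] units [  1.289 -16.417   0.739]
```

View pics/sg.png

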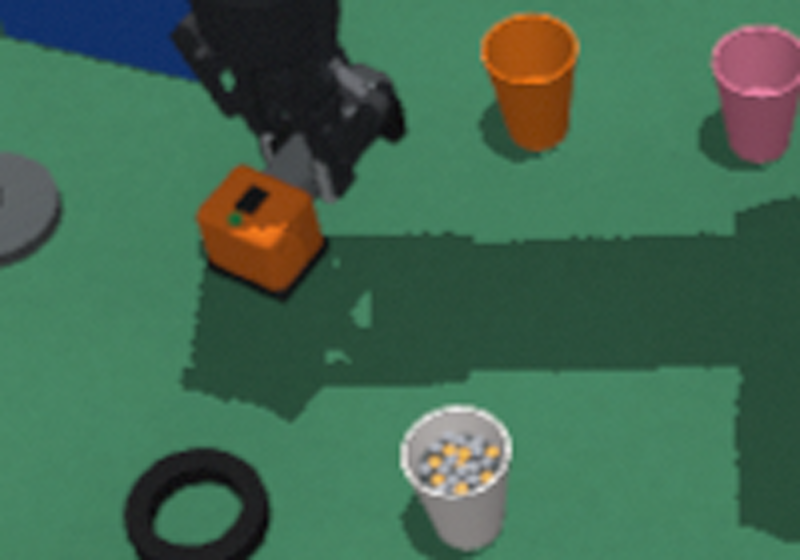

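The scanner is held level, its underside about 119 mm up. Carrying it at this height clears the pot of screws.

step_arm(
  increments=[
    {"dx": 0.05, "dy": -0.5, "dz": 0, "wx": 0, "wy": 0, "wz": 0},
    {"dx": 0.08, "dy": -0.96, "dz": 0, "wx": 0, "wy": 0, "wz": 0},
    {"dx": 0.08, "dy": -0.96, "dz": 0, "wx": 0, "wy": 0, "wz": 0},
    {"dx": 0.08, "dy": -0.96, "dz": 0, "wx": 0, "wy": 0, "wz": 0},
    {"dx": 0.08, "dy": -0.96, "dz": 0, "wx": 0, "wy": 0, "wz": 0},
  ],
)

```text
time_s: 21.65
eef_pos: [573.5, -214.0, 162.6]
ee_rot: [0.0, 0.98, 0.201, 0.0]
force: [-0.0, -0.3, -2.2]
grip_width: 0.321
grip_force: 59.6
```

step_arm(
  increments=[
    {"dx": 0.08, "dy": -0.96, "dz": 0, "wx": 0, "wy": 0, "wz": 0},
    {"dx": 0.08, "dy": -0.96, "dz": 0, "wx": 0, "wy": 0, "wz": 0},
    {"dx": 0.08, "dy": -0.96, "dz": 0, "wx": 0, "wy": 0, "wz": 0},
    {"dx": 0.08, "dy": -0.96, "dz": 0, "wx": 0, "wy": 0, "wz": 0},
    {"dx": 0.08, "dy": -0.96, "dz": 0, "wx": 0, "wy": 0, "wz": 0},
  ],
)

```text
time_s: 22.15
eef_pos: [535.4, -99.7, 162.7]
ee_rot: [0.0, 0.98, 0.201, 0.0]
force: [1.3, -0.0, -2.4]
grip_width: 0.317
grip_force: 59.6
```

step_arm(
  increments=[
    {"dx": 0.08, "dy": -0.96, "dz": 0, "wx": 0, "wy": 0, "wz": 0},
    {"dx": 0.08, "dy": -0.96, "dz": 0, "wx": 0, "wy": 0, "wz": 0},
    {"dx": 0.08, "dy": -0.96, "dz": 0, "wx": 0, "wy": 0, "wz": 0},
    {"dx": 0.08, "dy": -0.96, "dz": 0, "wx": 0, "wy": 0, "wz": 0},
    {"dx": 0.08, "dy": -0.96, "dz": 0, "wx": 0, "wy": 0, "wz": 0},
  ],
)

```text
time_s: 22.65
eef_pos: [497.4, 14.5, 162.8]
ee_rot: [0.0, 0.98, 0.201, 0.0]
force: [0.1, -0.6, -2.5]
grip_width: 0.317
grip_force: 59.6
```

step_arm(
  increments=[
    {"dx": 0.08, "dy": -0.96, "dz": 0, "wx": 0, "wy": 0, "wz": 0},
    {"dx": 0.08, "dy": -0.9, "dz": 0.2, "wx": 0, "wy": 0, "wz": 0},
    {"dx": 0, "dy": -0.4, "dz": 0.3, "wx": 0, "wy": 0, "wz": 0},
    {"dx": 0, "dy": -0.2, "dz": 0.2, "wx": 0, "wy": 0, "wz": 0},
    {"dx": 0, "dy": 0, "dz": 0, "wx": 0, "wy": 0, "wz": 0},
  ],
)

```text
time_s: 23.15
eef_pos: [476.9, 71.6, 144.3]
ee_rot: [-0.0, 0.98, 0.201, -0.001]
force: [0.4, -0.8, -1.9]
grip_width: 0.318
grip_force: 59.6
```

Run:
```python
from h import *
go([476.5,73,144])
for c in('scene','top'):
    d=look(c); marks(c,d,['scanner','scanner_window','scanner_grip'],1)
    if c=='scene': cv2.imwrite('pics/hold.png',cv2.resize(d['frame'][150:300,240:400],(800,600)[:2],interpolation=2)[:600])
```

```text
t 23.15 pos [476.9  71.6 144.3] yaw 0.405 tz [-0.001  0.    -1.   ] F [ 0.4 -0.8 -1.9] grip 0.318 59.6 j [-0.09  0.35  1.77 -0.    1.03  1.07]
[476.5  73.  144. ] units [ 0.007 -0.056  0.013]
scene scanner 0.84 [479.  76. 104.] px (321, 196)
scene scanner_window 0.58 [520.  87.  96.] px (309, 211)
scene scanner_grip 0.58 [478.  72. 136.] px (321, 186)
top scanner_window 0.49 [527.  90. 104.] px (236, 227)
```

View pics/hold.png

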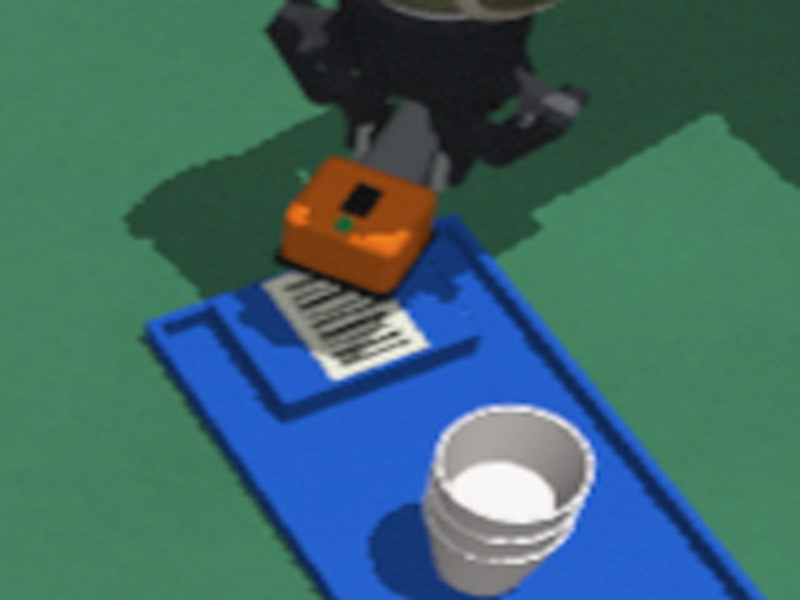

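The scanner's head is over the label, level, with the window at about (523, 89, 100). I nudge it 1.5 mm, hold 1.7 s, and then carry it back.

step_arm(
  increments=[
    {"dx": 0, "dy": -0.06, "dz": 0, "wx": 0, "wy": 0, "wz": 0},
    {"dx": 0, "dy": 0, "dz": 0, "wx": 0, "wy": 0, "wz": 0},
    {"dx": 0, "dy": 0, "dz": 0, "wx": 0, "wy": 0, "wz": 0},
    {"dx": 0, "dy": 0, "dz": 0, "wx": 0, "wy": 0, "wz": 0},
    {"dx": 0, "dy": 0, "dz": 0, "wx": 0, "wy": 0, "wz": 0},
  ],
)

```text
time_s: 24.05
eef_pos: [476.6, 73.1, 145.1]
ee_rot: [-0.0, 0.98, 0.201, 0.0]
force: [0.6, -0.1, -2.3]
grip_width: 0.316
grip_force: 59.6
```

step_arm(
  increments=[
    {"dx": 0, "dy": 0, "dz": 0, "wx": 0, "wy": 0, "wz": 0},
    {"dx": 0, "dy": 0, "dz": 0, "wx": 0, "wy": 0, "wz": 0},
    {"dx": 0, "dy": 0, "dz": 0, "wx": 0, "wy": 0, "wz": 0},
    {"dx": 0, "dy": 0, "dz": 0, "wx": 0, "wy": 0, "wz": 0},
    {"dx": 0, "dy": 0, "dz": 0, "wx": 0, "wy": 0, "wz": 0},
  ],
)

```text
time_s: 24.55
eef_pos: [476.6, 73.1, 145.1]
ee_rot: [0.0, 0.98, 0.201, 0.0]
force: [-0.4, 0.7, -2.6]
grip_width: 0.316
grip_force: 59.6
```

step_arm(
  increments=[
    {"dx": 0, "dy": 0, "dz": 0, "wx": 0, "wy": 0, "wz": 0},
    {"dx": 0, "dy": 0, "dz": 0, "wx": 0, "wy": 0, "wz": 0},
    {"dx": 0, "dy": 0, "dz": 0, "wx": 0, "wy": 0, "wz": 0},
    {"dx": 0, "dy": 0, "dz": 0, "wx": 0, "wy": 0, "wz": 0},
    {"dx": 0, "dy": 0, "dz": 0, "wx": 0, "wy": 0, "wz": 0},
  ],
)

```text
time_s: 25.05
eef_pos: [476.6, 73.1, 145.0]
ee_rot: [-0.0, 0.98, 0.201, -0.0]
force: [-0.3, 0.9, -2.1]
grip_width: 0.319
grip_force: 59.6
```

step_arm(
  increments=[
    {"dx": 0, "dy": 0, "dz": 0, "wx": 0, "wy": 0, "wz": 0},
    {"dx": 0, "dy": 0, "dz": 0, "wx": 0, "wy": 0, "wz": 0},
    {"dx": 0, "dy": 0, "dz": -0.3, "wx": 0, "wy": 0, "wz": 0},
    {"dx": 0, "dy": 0.2, "dz": -0.4, "wx": 0, "wy": 0, "wz": 0},
    {"dx": -0.05, "dy": 0.6, "dz": 0, "wx": 0, "wy": 0, "wz": 0},
  ],
)

```text
time_s: 25.55
eef_pos: [484.2, 54.1, 164.3]
ee_rot: [0.0, 0.979, 0.202, 0.001]
force: [-0.2, -1.3, -2.7]
grip_width: 0.317
grip_force: 59.7
```

step_arm(
  increments=[
    {"dx": -0.08, "dy": 0.96, "dz": 0, "wx": 0, "wy": 0, "wz": 0},
    {"dx": -0.08, "dy": 0.96, "dz": 0, "wx": 0, "wy": 0, "wz": 0},
    {"dx": -0.08, "dy": 0.96, "dz": 0, "wx": 0, "wy": 0, "wz": 0},
    {"dx": -0.08, "dy": 0.96, "dz": 0, "wx": 0, "wy": 0, "wz": 0},
    {"dx": -0.08, "dy": 0.96, "dz": 0, "wx": 0, "wy": 0, "wz": 0},
  ],
)

```text
time_s: 26.05
eef_pos: [521.8, -62.2, 162.7]
ee_rot: [0.0, 0.98, 0.201, 0.0]
force: [-0.3, 0.6, -2.4]
grip_width: 0.32
grip_force: 59.7
```

step_arm(
  increments=[
    {"dx": -0.08, "dy": 0.96, "dz": 0, "wx": 0, "wy": 0, "wz": 0},
    {"dx": -0.08, "dy": 0.96, "dz": 0, "wx": 0, "wy": 0, "wz": 0},
    {"dx": -0.08, "dy": 0.96, "dz": 0, "wx": 0, "wy": 0, "wz": 0},
    {"dx": -0.08, "dy": 0.96, "dz": 0, "wx": 0, "wy": 0, "wz": 0},
    {"dx": -0.08, "dy": 0.96, "dz": 0, "wx": 0, "wy": 0, "wz": 0},
  ],
)

```text
time_s: 26.55
eef_pos: [559.5, -176.6, 162.6]
ee_rot: [0.0, 0.98, 0.201, 0.0]
force: [0.8, -0.5, -2.7]
grip_width: 0.315
grip_force: 59.7
```

step_arm(
  increments=[
    {"dx": -0.08, "dy": 0.96, "dz": 0, "wx": 0, "wy": 0, "wz": 0},
    {"dx": -0.08, "dy": 0.96, "dz": 0, "wx": 0, "wy": 0, "wz": 0},
    {"dx": -0.08, "dy": 0.96, "dz": 0, "wx": 0, "wy": 0, "wz": 0},
    {"dx": -0.08, "dy": 0.96, "dz": 0, "wx": 0, "wy": 0, "wz": 0},
    {"dx": -0.08, "dy": 0.96, "dz": 0, "wx": 0, "wy": 0, "wz": 0},
  ],
)

```text
time_s: 27.05
eef_pos: [597.3, -290.9, 162.4]
ee_rot: [0.0, 0.98, 0.201, -0.0]
force: [-0.5, -1.0, -2.0]
grip_width: 0.314
grip_force: 59.7
```

Run:
```python
from h import *
go([608.2,-318.4,60],[608.2,-318.4,43.2])
```

```text
t 27.05 pos [ 597.3 -290.9  162.4] yaw 0.4041 tz [-0. -0. -1.] F [-0.5 -1.  -2. ] grip 0.314 59.7 j [-0.63  0.7   1.15 -0.    1.3   0.54]
[ 608.2 -318.4   60. ] units [-0.03   1.184  4.098]
[ 608.2 -318.4   43.2] units [ 0.    -0.     0.672]
```

step_arm(
  increments=[
    {"dx": -0.03, "dy": 0.8, "dz": 0.3, "wx": 0, "wy": 0, "wz": 0},
    {"dx": 0, "dy": 0.35, "dz": 0.7, "wx": 0, "wy": 0, "wz": 0},
    {"dx": 0, "dy": 0, "dz": 0.9, "wx": 0, "wy": 0, "wz": 0},
    {"dx": 0, "dy": 0, "dz": 0.9, "wx": 0, "wy": 0, "wz": 0},
    {"dx": 0, "dy": 0, "dz": 0.8, "wx": 0, "wy": 0, "wz": 0},
  ],
)

```text
time_s: 27.55
eef_pos: [607.4, -316.6, 71.2]
ee_rot: [-0.0, 0.98, 0.201, -0.0]
force: [1.3, -0.1, -2.3]
grip_width: 0.318
grip_force: 59.7
```

step_arm(
  increments=[
    {"dx": 0, "dy": 0, "dz": 0.5, "wx": 0, "wy": 0, "wz": 0},
    {"dx": 0, "dy": 0, "dz": 0.3, "wx": 0, "wy": 0, "wz": 0},
    {"dx": 0, "dy": 0, "dz": 0.15, "wx": 0, "wy": 0, "wz": 0},
    {"dx": 0, "dy": 0, "dz": 0, "wx": 0, "wy": 0, "wz": 0},
    {"dx": 0, "dy": 0, "dz": 0, "wx": 0, "wy": 0, "wz": 0},
  ],
)

```text
time_s: 28.05
eef_pos: [608.5, -315.5, 49.7]
ee_rot: [0.001, 0.98, 0.201, 0.0]
force: [-0.2, 0.1, -1.9]
grip_width: 0.321
grip_force: 59.7
```

Run:
```python
from h import *
go([608.2,-318.4,43.2])
```

```text
t 28.05 pos [ 608.5 -315.5   49.7] yaw 0.4048 tz [ 0.001 -0.001 -1.   ] F [-0.2  0.1 -1.9] grip 0.321 59.7 j [-0.65  0.86  1.15 -0.    1.12  0.52]
[ 608.2 -318.4   43.2] units [-0.055  0.1    0.261]
```

step_arm(
  increments=[
    {"dx": -0.05, "dy": 0.1, "dz": 0.06, "wx": 0, "wy": 0, "wz": 0},
    {"dx": 0, "dy": 0, "dz": 0.06, "wx": 0, "wy": 0, "wz": 0},
    {"dx": 0, "dy": 0, "dz": 0.05, "wx": 0, "wy": 0, "wz": 0},
    {"dx": 0, "dy": 0, "dz": 0.04, "wx": 0, "wy": 0, "wz": 0},
    {"dx": 0, "dy": 0, "dz": 0, "wx": 0, "wy": 0, "wz": 0},
  ],
)

```text
time_s: 28.55
eef_pos: [608.0, -318.0, 43.4]
ee_rot: [-0.0, 0.98, 0.201, -0.0]
force: [0.2, -0.3, -1.9]
grip_width: 0.315
grip_force: 59.7
```

step_arm(
  increments=[
    {"dx": 0, "dy": 0, "dz": 0.02, "wx": 0, "wy": 0, "wz": 0},
    {"dx": 0, "dy": 0, "dz": 0.02, "wx": 0, "wy": 0, "wz": 0},
    {"dx": 0, "dy": 0, "dz": 0, "wx": 0, "wy": 0, "wz": 0},
  ],
)

```text
time_s: 28.85
eef_pos: [608.0, -318.0, 43.2]
ee_rot: [0.0, 0.98, 0.201, 0.0]
force: [-3.0, 1.4, 3.6]
grip_width: 0.32
grip_force: 60.5
```

Contact (the force went from -1.9 to +3.6 N). Release gently, lift and check.

step_arm(
  increments=[
    {"dx": 0, "dy": 0, "dz": 0, "wx": 0, "wy": 0, "wz": 0},
    {"dx": 0, "dy": 0, "dz": 0, "wx": 0, "wy": 0, "wz": 0},
    {"dx": 0, "dy": 0, "dz": 0, "wx": 0, "wy": 0, "wz": 0},
    {"dx": 0, "dy": 0, "dz": 0, "wx": 0, "wy": 0, "wz": 0},
  ],
  fingers=45,
)

```text
time_s: 29.25
eef_pos: [608.0, -318.0, 42.4]
ee_rot: [0.0, 0.98, 0.201, 0.0]
force: [-0.5, 0.0, -1.0]
grip_width: 0.532
grip_force: 0.0
```

step_arm(
  increments=[
    {"dx": 0, "dy": 0, "dz": 0, "wx": 0, "wy": 0, "wz": 0},
    {"dx": 0, "dy": 0, "dz": 0, "wx": 0, "wy": 0, "wz": 0},
    {"dx": 0, "dy": 0, "dz": 0, "wx": 0, "wy": 0, "wz": 0},
    {"dx": 0, "dy": 0, "dz": -0.3, "wx": 0, "wy": 0, "wz": 0},
    {"dx": 0, "dy": 0, "dz": -0.8, "wx": 0, "wy": 0, "wz": 0},
  ],
  fingers=80,
)

```text
time_s: 29.75
eef_pos: [607.3, -317.5, 69.0]
ee_rot: [-0.001, 0.98, 0.201, -0.001]
force: [-0.3, -0.6, 0.0]
grip_width: 0.932
grip_force: 0.0
```

step_arm(
  increments=[
    {"dx": 0, "dy": 0, "dz": -0.9, "wx": 0, "wy": 0, "wz": 0},
    {"dx": 0, "dy": 0, "dz": -0.9, "wx": 0, "wy": 0, "wz": 0},
    {"dx": 0, "dy": 0, "dz": -0.9, "wx": 0, "wy": 0, "wz": 0},
    {"dx": 0, "dy": 0, "dz": -0.9, "wx": 0, "wy": 0, "wz": 0},
    {"dx": 0, "dy": 0, "dz": -0.9, "wx": 0, "wy": 0, "wz": 0},
  ],
)

```text
time_s: 30.25
eef_pos: [607.9, -318.0, 184.2]
ee_rot: [0.0, 0.98, 0.201, 0.0]
force: [-0.3, 0.5, -0.2]
grip_width: 0.939
grip_force: 0.0
```

step_arm(
  increments=[
    {"dx": -0.9, "dy": 0, "dz": 0, "wx": 0, "wy": 0, "wz": 0},
    {"dx": -0.9, "dy": 0, "dz": 0, "wx": 0, "wy": 0, "wz": 0},
    {"dx": -0.9, "dy": 0, "dz": 0, "wx": 0, "wy": 0, "wz": 0},
    {"dx": -0.9, "dy": 0, "dz": 0, "wx": 0, "wy": 0, "wz": 0},
    {"dx": -0.5, "dy": 0, "dz": 0, "wx": 0, "wy": 0, "wz": 0},
  ],
)

```text
time_s: 30.75
eef_pos: [512.6, -359.1, 183.3]
ee_rot: [0.0, 0.98, 0.201, 0.0]
force: [0.8, -0.8, 1.6]
grip_width: 0.936
grip_force: 0.0
```

Run:
```python
from h import *
go()
d=look('scene'); marks('scene',d,['scanner','scanner_window','scanner_grip','pot_full'],1)
cv2.imwrite('pics/end.png',d['frame'])
```

```text
t 30.75 pos [ 512.6 -359.1  183.3] yaw 0.4037 tz [ 0.    -0.001 -1.   ] F [ 0.8 -0.8  1.6] grip 0.936 0.0 j [-0.8   0.59  1.27 -0.    1.28  0.37]
scene scanner 0.97 [ 611. -314.    2.] px (176, 142)
scene scanner_window 0.59 [ 654. -300.   -4.] px (165, 155)
scene scanner_grip 0.72 [ 609. -315.   30.] px (175, 134)
scene pot_full 0.83 [ 628. -146.   -4.] px (209, 191)
```

View pics/end.png

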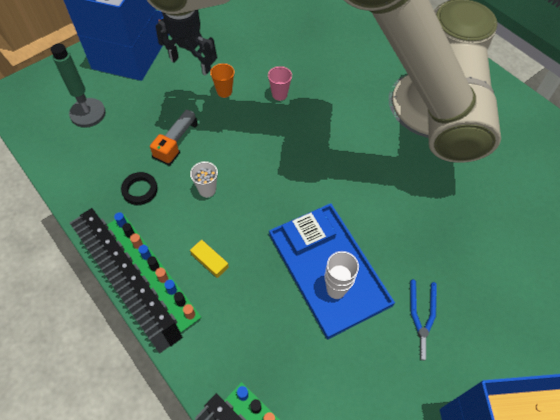

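The scanner is back standing at (172,137), the stack of three stands in the tray at (340,275), and everything else is where it was. The gripper is clear, so I hand the job in.

```bash
python3 -c "
from rig import finish_job
print(finish_job())"
```

```text
the job is handed in; nothing more can be done
None
```

The job is handed in at about 31 s: both pots are nested fully home in the tray, the scanner was held level about 7 cm over the label for about 1.5 s and stands back where it stood, and nothing else was moved.

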